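# Load the bottle carrier and fit it into the bench mixer

### The arm

A 6-joint arm with a two-finger parallel gripper is mounted at the origin on the work surface; the furniture and walls round the work are solid. World frame = base frame: x ahead of the robot, y to its left, z up, the work surface at z = 0. Lengths are in m, angles in rad, forces in N, time in s.
With the tool pointing down it reaches from about 0.375 to 0.9 m from the base axis. Payload 3.1 kg.
Tool frame: the origin (TCP) lies between the finger pads; the fingertips stand 11 mm ahead of it and the grasp point (between the pads) lies 8 mm behind it; z points along the fingers, y is the line along which they close (so a half turn about z gives the same grasp; the last joint's range is limited). The gripper opens to 87 mm and grips with 3 to 60 N. Pads are 19 mm wide; open, the fingers measure 117 mm over their backs; the gripper's body (75 mm by 190 mm) begins 51 mm behind the grasp point.
Start: joints at [-1.387, 0.527, 1.433, -0, 1.181, -0.178], TCP at [0.222, -0.584, 0.201] pointing down, gripper open.
Joint ranges: [-3.08, 3.08], [-0.75, 2.2], [0.22, 2.44], [-1.43, 4.57], [0, 2.65], [-2.85, 2.85]. Speed limits (rad/s): [2.79, 2.79, 3.14, 3.14, 3.14, 3.14].

### API

Orientations are given as a unit quaternion [x, y, z, w].
In Python, from rig import robot gives the robot as it stands.
- The arm moves only by the tool move_arm, never from a script. Its argument "moves" is text: rows parted by semicolons, each of 7 numbers parted by spaces: the shift along the tool's x, y, z in units of 100 mm (1.0 is 100 mm), then the turn, a rotation vector about the tool's x, y, z in units of 90 degrees (1.0 is 90 degrees), then the opening, from 0 (shut) to 1 (fully open). A call has 1 to 12 rows; each row is the pose to reach, as a shift and turn from the pose commanded when the call began, along the tool's axes at that moment; what a row does not reach only later rows make up. A row lasts 1/10 s, in which the tool goes at most 50 mm and 8.59 degrees, less where a joint would pass 70% of its speed; a pose out of reach is approached as far as the arm can. A call with a number of a shift or a turn outside -1 to 1 is refused whole. A call with a gripper value outside its range is refused whole. The fingers move at their own pace and stop on an object; "squeeze" is the grip in N (left out, the last holds). Time passes only in rows, so rows that repeat a pose let the fingers close. It gives the time, the measured TCP pose, the force, the opening and the grip force at its end, in the units of the state.
- robot.get_obs(): the state, without advancing time (a new reading comes with each control period).
- robot.camera(name): name is "scene" or "top" or "wrist"; returns a dict with "image" (400x640x3 uint8, red, green, blue), "intrinsics" (3x3 intrinsics, pixels), "extrinsics" (4x4, takes a point from world to camera coordinates). Camera axes: x right, y up, looking along -z (the intrinsics and any distortion apply to the point x, -y, -z); pixel columns grow to the right and rows downward; lengths in m; the calibration is good to about 2 mm. A picture is of the moment at which its call begins. There is no depth.
- robot.hand_in(): hands the job in; it is judged then, once.
The state is a dict: "time": time; "q": joint angles; "joint_velocities": joint speeds; "joint_torque": joint torques, N m; "position": TCP position; "tool_rot": TCP orientation; "ft_force": force on the tool from outside, world axes, zero at the start; "moment": the same for the moment, N m; "grip_width": finger opening in m; "grip_force": force on a finger pad.
Only numpy, scipy, OpenCV 4.12 (cv2) and the standard library are available. Lean on these libraries where they do the work, as an engineer would, in place of code of your own. Each camera call takes 0.05 s, during which the arm holds its last target. There are 200 camera calls.

### The job

Stand the slimmer of the two capped reagent bottles upright in the round cup of the bottle carrier while the carrier still stands on the bench, and let go of it. Then lift the loaded carrier by its upright tab and set it flat down inside the pocket of the bench mixer, with the bottle still standing in its cup. Leave the wider bottle where it stands, and never lay the slim bottle over.

Things in the scene. Friction and masses are not known exactly. Their poses are not given: they have to be found in the camera images.
- bottle_center (a point): Slim white screw-cap bottle, 48 mm in diameter and 93 mm tall over its green cap, about 80 g, standing upright on the bench. The point is at its centre, 46.5 mm above its underside; z is up along its axis. The round body is straight up to 58 mm, the cap above is 31 mm wide; grip the body from any side, at or a few mm above this point.
- carrier_grip (a point): Loose carrier, 0.25 kg: base plate 184 (x) x 80 (y) x 8 mm; mid upright ribbed grey tab 30 (x) x 14 (y) mm, top 120 mm above plate underside. Point: on the tab's axis, 100 mm above the underside; grip here from above, closing along y. 56 mm towards +x: centre of round white cup, floor 92 mm and rim 73 mm below the point, inside 58 mm wide, 70 at rim. At -x: low block of small holes, unused.
- mixer_pocket (a point): Pocket of the bench mixer, a low white machine fixed to the bench, with a knob and display at its -x end. Open rectangle inside 200 mm (x) by 96 mm (y), flat dark floor 14 mm above the bench, walls 12 mm thick rising 16 mm above the floor. Point: centre of the pocket floor, z up. The carrier's plate fits either way round, 8 mm to spare on every side.
- wide_bottle_center (a point): The wider brown bottle, 60 mm in diameter and 98 mm tall over its cap, which is too wide for the cup and must stay where it is. The point is at its centre, 49 mm above its underside.
There are look-alikes about, which are no part of the job. What is shaped like the part that bears bottle_center but red is not meant.

How it is judged:
By the outcome, as a careful person would: the job done as asked, in the order asked, and still so for the second after the job is handed in, with the robot touching nothing.
It also fails if it takes over 72 s, if anything falls off the work surface, if the arm or the gripper's body presses on something with over 40 N, if the wrist force passes 120 N, or if a joint passes its speed limit or range.

## Working session

There is one attempt and no reset: what is moved stays moved. The work goes in short steps, Python scripts to look and compute and a tool call to move; the robot and the scene stay as the last step left them, time stands still between calls to the robot, and variables do not carry over. Pictures are saved under pics/ and viewed, at most 10 in all, crops included, and the job is handed in when it is done.

Besides the shell and the picture viewer there is one more tool, called after "Emit:" as a command line: name --argument value ..., lists and objects as JSON in quotes. move_arm: Moves the arm, as the interface text tells. Shifts and turns lie within -1 to 1; 1 stands for 100 mm of shift or 90 degrees of turn. Its arguments: {"type":"object","properties":{"moves":{"type":"string"},"squeeze":{"type":"number"}},"required":["moves"]}

```bash
mkdir -p pics
cat > h.py <<'E'
import numpy as np, cv2
from rig import robot
from scipy.spatial.transform import Rotation as R
def cam(n):
    c=robot.camera(n); return c['image'],np.array(c['intrinsics']),np.array(c['extrinsics'])
def ray(K,E,u,v):
    d=np.linalg.inv(K)@[u,v,1]; d=d*[1,-1,-1]
    return -E[:3,:3].T@E[:3,3], E[:3,:3].T@d
def onz(K,E,u,v,z):
    o,d=ray(K,E,u,v); return o+d*(z-o[2])/d[2]
def proj(K,E,p):
    c=E[:3,:3]@p+E[:3,3]; q=K@(c*[1,-1,-1]); return q[:2]/q[2]
def save(n,im): cv2.imwrite('pics/'+n,im[:,:,::-1])
def totool(dp):
    return R.from_quat(robot.get_obs()['tool_rot']).inv().apply(dp)*10
E
python3 - <<'E'
from h import *
for n in('scene','top'):
    im,K,E=cam(n); save(n+'0.png',im); np.savez(n+'.npz',im=im,K=K,E=E); print(n,K.tolist(),ray(K,E,320,200))
o=robot.get_obs(); print(o['position'],R.from_quat(o['tool_rot']).as_matrix().round(3),o['time'])
E
```

```text
scene [[376.93483739240537, 0.0, 321.24625755431833], [0.0, 376.93483739240537, 197.5857868007775], [0.0, 0.0, 1.0]] (array([0.09413116, 0.75803881, 0.47673232]), array([ 0.43216792, -0.79569051, -0.42445194]))
top [[445.23133063678944, 0.0, 313.41283906841653], [0.0, 445.23133063678944, 205.2080422445323], [0.0, 0.0, 1.0]] (array([ 0.33735568, -0.00842378,  1.14959548]), array([ 0.17051199,  0.01681111, -0.9853927 ]))
[ 0.22169943 -0.58362613  0.20039349] [[ 0.935  0.355 -0.   ]
 [ 0.355 -0.935  0.002]
 [ 0.    -0.002 -1.   ]] 0.1
```

View pics/scene0.png

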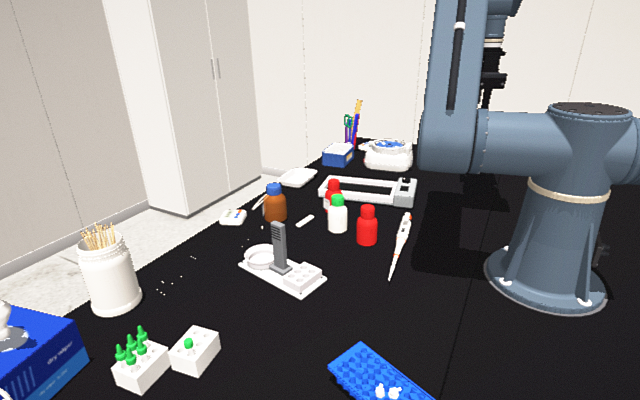

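View pics/top0.png

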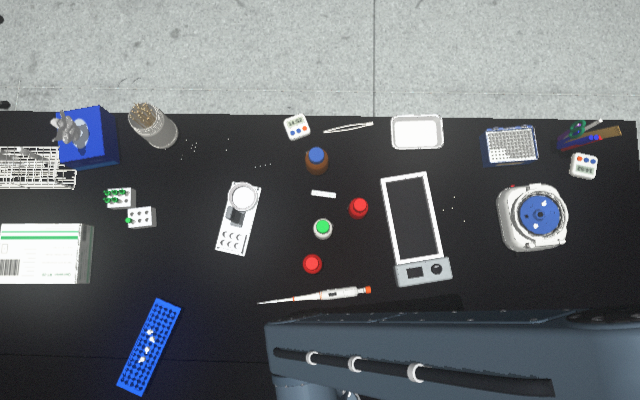

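The top view shows these candidates:
- White bottle with a green cap, (323,228). This fits the description.
- Red look-alikes at (358,207) and (312,264).
- Wide brown bottle with a blue cap, (316,160).

The carrier has its tab near (237,213), cup at (243,197) and hole block at (232,240). The mixer is at (415,220), with its knob end at (423,270).

```bash
cat > m.py <<'E'
from h import *
d=np.load('top.npz'); im,K,E=d['im'],d['K'],d['E']
hsv=cv2.cvtColor(im,cv2.COLOR_RGB2HSV)
def big(m,x0,x1,y0,y1):
    z=np.zeros_like(m); z[y0:y1,x0:x1]=m[y0:y1,x0:x1]
    return max(cv2.findContours(z,0,1)[0],key=cv2.contourArea)
def ctr(c): M=cv2.moments(c); return M['m10']/M['m00'],M['m01']/M['m00']
g=ctr(big(cv2.inRange(hsv,(40,90,60),(85,255,255)),300,345,210,245)); print('bottle',g,onz(K,E,*g,.093).round(4))
for n,b in(('red1',(340,375,190,225)),('red2',(295,330,250,280))):
    r=ctr(big(cv2.inRange(hsv,(0,120,60),(10,255,255))|cv2.inRange(hsv,(170,120,60),(180,255,255)),*b)); print(n,r,onz(K,E,*r,.093).round(4))
b=ctr(big(cv2.inRange(hsv,(100,120,60),(125,255,255)),295,335,140,180)); print('wide',b,onz(K,E,*b,.098).round(4))
w=cv2.inRange(hsv,(0,0,120),(180,60,255))
c=big(w,205,275,170,265); print('carrier',cv2.minAreaRect(c))
# mixer white walls: hole contour = inner pocket
z=w.copy(); z[:, :370]=0; z[:,462:]=0; z[:160]=0; z[300:]=0
cs,h=cv2.findContours(z,cv2.RETR_CCOMP,1)
for c,hh in zip(cs,h[0]):
    if cv2.contourArea(c)>800:
        r=cv2.minAreaRect(c); p=np.array([onz(K,E,*q,.03) for q in cv2.boxPoints(r)]); print('mix',hh[3],r,p.round(4).tolist(),p.mean(0).round(4))
save('c.png',np.hstack([cv2.resize(im[175:265,205:275],None,fx=5,fy=5,interpolation=2),cv2.resize(im[175:265,295:375],None,fx=5,fy=5,interpolation=2)]))
E
python3 m.py
```

```text
bottle (322.2407407407407, 226.14672364672361) [0.457  0.0028 0.093 ]
red1 (357.7735650342285, 207.9057398630858) [ 0.5028 -0.0813  0.093 ]
red2 (311.92445213379466, 263.48615916955015) [0.3681 0.0251 0.093 ]
wide (315.9668674698795, 154.4367469879518) [0.6318 0.0219 0.098 ]
carrier ((237.74557495117188, 217.4287567138672), (31.09340476989746, 73.22709655761719), 13.79948616027832)
mix -1 ((415.71478271484375, 228.05035400390625), (111.5701904296875, 55.14787673950195), 79.99201965332031) [[0.5916, -0.1388, 0.03], [0.6194, -0.2774, 0.03], [0.3425, -0.32, 0.03], [0.3158, -0.1869, 0.03]] [ 0.4673 -0.2308  0.03  ]
mix 4 ((411.11541748046875, 217.57691955566406), (81.19208526611328, 39.61545944213867), 78.69007110595703) [[0.5821, -0.1513, 0.03], [0.6043, -0.2503, 0.03], [0.4022, -0.2868, 0.03], [0.3807, -0.1907, 0.03]] [ 0.4923 -0.2198  0.03  ]
```

View pics/c.png

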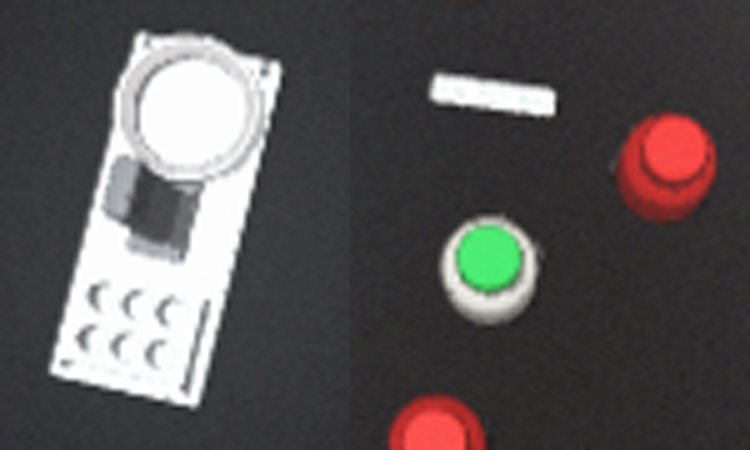

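The crop confirms the slim white bottle with the green cap, crop (489,258), standing near world (0.457, 0.003). The cup is at the far (+x world) end of the carrier, with the tab in the middle. I'll move over to the bottle.

Emit:
move_arm --moves "0.29 -0.31 0 0 0 0 1; 0.57 -0.62 0 0 0 0 1; 0.86 -0.93 0 0 0 0 1; 0.86 -0.93 0 0 0 0 1"

```text
time: 0.5
position: [0.2701, -0.4599, 0.2004]
tool_rot: [0.983, 0.182, 0.0, -0.004]
ft_force: [-0.2, -0.2, 0.2]
grip_width: 0.0866
grip_force: 0.0
```

Run:
```python
from h import *
d=np.load('top.npz'); im,K,E=d['im'],d['K'],d['E']
c=np.array([[135,33],[282,65],[52,373],[198,408]])/5+[205,175]
P=np.array([onz(K,E,u-.4,v-.4,.008) for u,v in c]); print(P.round(4).tolist(),P.mean(0))
ax=(P[0]+P[1]-P[2]-P[3])/2; print('yaw',np.degrees(np.arctan2(ax[1],ax[0])),np.linalg.norm(ax))
cup=onz(K,E,205+191/5,175+109/5,.027); print('cup rim',cup)
o=robot.get_obs(); print(o['position'],o['time'],o['q'])
```

```text
[[0.5804, 0.2451, 0.008], [0.5647, 0.1666, 0.008], [0.4009, 0.2782, 0.008], [0.3848, 0.2019, 0.008]] [0.48272228 0.22293047 0.008     ]
yaw -10.786519238311433 0.1829134699511842
cup rim [0.53592278 0.20857429 0.027     ]
[ 0.27008946 -0.4599458   0.20038066] 0.5 [-1.25023476e+00  4.08822922e-01  1.65743894e+00  1.39278771e-03
  1.08290866e+00 -4.65742146e-02]
```

Emit:
move_arm --moves "0.28 -0.31 0 0 0 0 1; 0.57 -0.61 0 0 0 0 1; 0.85 -0.92 0 0 0 0 1"

```text
time: 0.8
position: [0.3164, -0.3502, 0.2011]
tool_rot: [0.984, 0.18, 0.0, 0.0]
ft_force: [0.7, 0.7, -0.2]
grip_width: 0.0865
grip_force: 0.0
```

Emit:
move_arm --moves "0.28 -0.31 0 0 0 0 1; 0.57 -0.61 0 0 0 0 1; 0.85 -0.92 0 0 0 0 1"

```text
time: 1.1
position: [0.3635, -0.2338, 0.2013]
tool_rot: [0.984, 0.18, 0.0, 0.0]
ft_force: [0.6, -0.1, 0.1]
grip_width: 0.0869
grip_force: 0.0
```

Emit:
move_arm --moves "0.28 -0.31 0 0 0 0 1; 0.57 -0.61 0 0 0 0 1; 0.85 -0.92 0 0 0 0 1"

```text
time: 1.4
position: [0.4107, -0.1175, 0.2013]
tool_rot: [0.984, 0.18, 0.0, 0.0]
ft_force: [1.6, -0.1, 0.2]
grip_width: 0.0871
grip_force: 0.0
```

Emit:
move_arm --moves "0.2 -0.2 0 0 0 0.09 1; 0.4 -0.4 0 0 0 0.18 1; 0.6 -0.6 0 0 0 0.27 1; 0.84 -0.9 0 0 0 0.36 1; 0.84 -0.9 0 0 0 0.45 1; 0.84 -0.9 0 0 0 0.54 1; 0.84 -0.9 0 0 0 0.65 1; 0.84 -0.9 0 0 0 0.65 1; 0.84 -0.9 0 0 0 0.65 1; 0.84 -0.9 0 0 0 0.65 1"

```text
time: 2.4
position: [0.4564, -0.0046, 0.2012]
tool_rot: [0.947, -0.322, -0.0, 0.0]
ft_force: [0.1, 0.1, -0.1]
grip_width: 0.0871
grip_force: 0.0
```

Run:
```python
from h import *
im,K,E=cam('wrist'); save('w1.png',im); np.savez('wrist.npz',im=im,K=K,E=E)
o=robot.get_obs(); M=R.from_quat(o['tool_rot']).as_matrix(); print(o['position'],M.round(3),o['q'],o['time'])
hsv=cv2.cvtColor(im,cv2.COLOR_RGB2HSV); m=cv2.inRange(hsv,(40,90,60),(85,255,255))
for c in cv2.findContours(m,0,1)[0]:
    if cv2.contourArea(c)>200:
        (u,v),r=cv2.minEnclosingCircle(c); p=onz(K,E,u,v,.093); print(u,v,r,p)
```

```text
[ 0.4563598  -0.00461027  0.20122573] [[ 0.792 -0.611  0.   ]
 [-0.611 -0.792 -0.   ]
 [ 0.     0.    -1.   ]] [-2.55746681e-01  3.01707649e-01  1.83990115e+00 -5.80129391e-05
  9.99961815e-01  1.97209358e+00] 2.45
310.0992126464844 187.02919006347656 17.720455169677734 [ 0.46005964 -0.00110395  0.093     ]
```

View pics/w1.png

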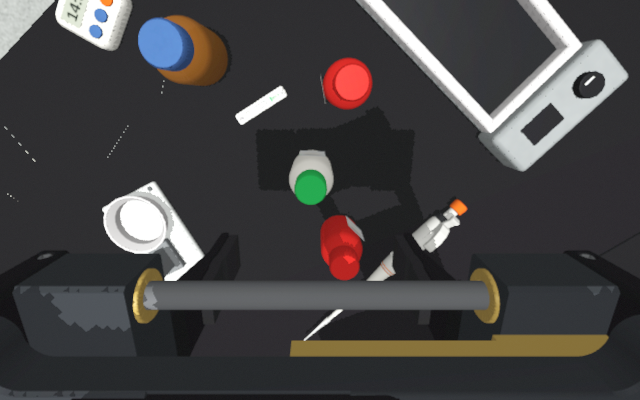

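The wrist view shows the green cap at (310,187), centred between the open fingers. The red bottles at (348,83) and (342,245) are clear of the closing line. I'll descend tilted 10° so the gripper body clears the carrier tab later.

Emit:
move_arm --moves "-0.03 -0.06 0.3 0 -0.06 0 1; -0.03 -0.06 0.6 0 -0.11 0 1; -0.03 -0.06 1 0 -0.11 0 1; -0.03 -0.06 1 0 -0.11 0 1; -0.03 -0.06 1 0 -0.11 0 1"

```text
time: 2.95
position: [0.4568, 0.0024, 0.1012]
tool_rot: [0.943, -0.322, -0.083, -0.028]
ft_force: [-0.4, 0.6, 0.9]
grip_width: 0.0873
grip_force: 0.0
```

Emit:
move_arm --moves "0.03 0 0.2 0 0 0 1; 0.07 0 0.4 0 0 0 1; 0.1 0 0.58 0 0 0 1; 0.1 0 0.58 0 0 0 1; 0.1 0 0.58 0 0 0 0.4; 0.1 0 0.58 0 0 0 0.4; 0.1 0 0.58 0 0 0 0.4; 0.1 0 0.58 0 0 0 0.4; 0.1 0 0.58 0 0 0 0.4; 0.1 0 0.58 0 0 0 0.4" --squeeze 15

```text
time: 3.95
position: [0.4575, 0.0023, 0.0426]
tool_rot: [0.943, -0.322, -0.082, -0.028]
ft_force: [0.2, -0.1, 0.8]
grip_width: 0.0468
grip_force: 0.0
```

Run:
```python
from h import *
o=robot.get_obs(); M=R.from_quat(o['tool_rot']).as_matrix(); print(o['position'],M.round(3),o['grip_width'],o['grip_force'],o['ft_force'],o['time'])
print(o['position']-.008*M[:,2])
```

```text
[0.45753351 0.00230067 0.04256782] [[ 0.779 -0.612 -0.136]
 [-0.603 -0.791  0.105]
 [-0.172 -0.    -0.985]] 0.04681678267263876 0.0 [ 0.23090756 -0.06348428  0.8317678 ] 3.95
[0.4586196  0.00145978 0.05044902]
```

Emit:
move_arm --moves "0 0 0 0 0 0 0.3; 0 0 0 0 0 0 0.3; 0 0 0 0 0 0 0.3; 0 0 0 0 0 0 0.3; 0 0 0 0 0 0 0.3" --squeeze 20

```text
time: 4.45
position: [0.4574, 0.0023, 0.0423]
tool_rot: [0.943, -0.322, -0.082, -0.028]
ft_force: [0.8, 0.0, -0.5]
grip_width: 0.0304
grip_force: 20.0
```

Run:
```python
from h import *
im,K,E=cam('wrist'); im2,K2,E2=cam('scene')
a=im[100:340,180:480]; b=im2[150:290,270:430]
save('g.png',np.hstack([cv2.resize(a,(400,320)),cv2.resize(b,(366,320),interpolation=2)]))
```

```text
(no output)
```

View pics/g.png

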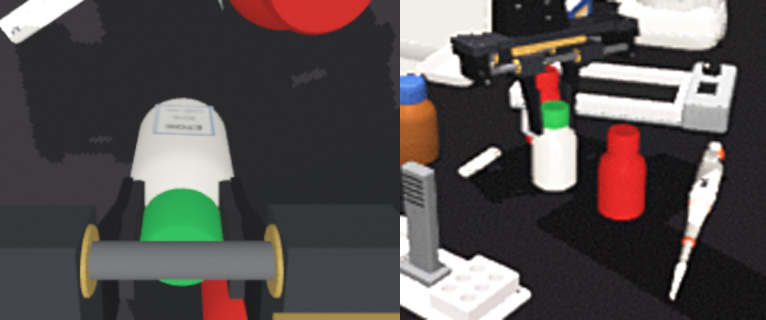

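Run:
```python
from h import *
def g(n,b):
    im,K,E=cam(n); hsv=cv2.cvtColor(im,cv2.COLOR_RGB2HSV); m=cv2.inRange(hsv,(40,90,40),(85,255,255))
    z=np.zeros_like(m); z[b[2]:b[3],b[0]:b[1]]=m[b[2]:b[3],b[0]:b[1]]
    c=max(cv2.findContours(z,0,1)[0],key=cv2.contourArea); M=cv2.moments(c); 
    return (M['m10']/M['m00'],M['m01']/M['m00']),cv2.boundingRect(c),K,E
s=[g('scene',(300,370,180,215)),g('wrist',(200,450,150,340))]
A=np.zeros((3,3));y=np.zeros(3)
for p,bb,K,E in s:
    o,d=ray(K,E,*p); d/=np.linalg.norm(d); P=np.eye(3)-np.outer(d,d); A+=P;y+=P@o
    print(p,bb,'onz.085',onz(K,E,*p,.085).round(4))
print('cap',np.linalg.solve(A,y))
s0=np.load('scene.npz'); im=s0['im'];m=cv2.inRange(cv2.cvtColor(im,cv2.COLOR_RGB2HSV),(40,90,40),(85,255,255));m[:, :300]=0;m[:180]=0;m[215:]=0;m[:,370:]=0
M=cv2.moments(m);p=M['m10']/M['m00'],M['m01']/M['m00'];print('before',p,onz(s0['K'],s0['E'],*p,.085).round(4))
for n in ((.4586,.0015,.050),(.4575,.0023,.0423)): print(proj(s[1][2],s[1][3],np.array(n)),proj(s[0][2],s[0][3],np.array(n)))
o=robot.get_obs(); print(o['grip_width'],o['position'],o['time'])
```

```text
(337.2926829268293, 199.53929539295393) (331, 194, 13, 13) onz.085 [0.456  0.0029 0.085 ]
(315.9381000505306, 263.09541856156306) (285, 241, 63, 40) onz.085 [ 0.4678 -0.0063  0.085 ]
cap [ 0.46213129 -0.00466338  0.07983066]
before (337.6363636363636, 199.8111888111888) [0.4546 0.004  0.085 ]
[314.93688112 241.24154528] [336.59726905 211.84185436]
[315.03659305 235.80351757] [336.85471708 214.80642228]
0.030565488445064085 [0.45745212 0.00233636 0.04234312] 4.65
```

Run:
```python
from h import *
im2,K2,E2=cam('scene'); M=R.from_quat(robot.get_obs()['tool_rot']).as_matrix(); p=np.array(robot.get_obs()['position'])
b=cv2.resize(im2[160:240,290:380],None,fx=8,fy=7,interpolation=2).copy()
for k,col in((.011,(255,0,255)),(-.008,(0,255,255)),(-.059,(255,255,0))):
  for s in(-1,1):
    q=proj(K2,E2,p+M[:,2]*k+M[:,1]*s*.0152); print(q)
    cv2.circle(b,(int((q[0]-290+.5)*8),int((q[1]-160+.5)*7)),3,col,-1)
save('g2.png',b)
```

```text
[331.74178707 220.22690624]
[342.58406112 217.70287889]
[331.12589744 213.00436836]
[342.03422067 210.55238015]
[329.43882763 193.22010029]
[340.52843981 190.97018328]
```

View pics/g2.png

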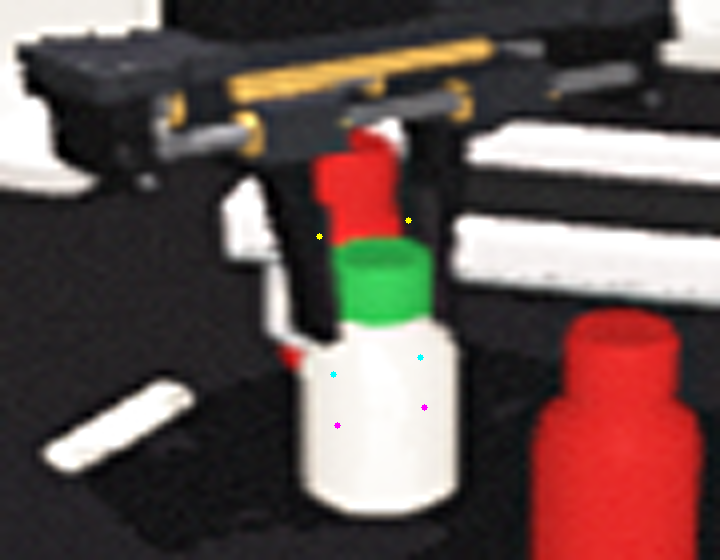

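Run:
```python
from h import *
d=np.load('wrist.npz'); im,K,E=d['im'],d['K'],d['E']
print('cam',ray(K,E,320,200))
# mixer pocket inner corners visible approx and caps by eye/masks
hsv=cv2.cvtColor(im,cv2.COLOR_RGB2HSV)
def c(lo,hi,b):
    m=cv2.inRange(hsv,lo,hi); z=np.zeros_like(m); z[b[2]:b[3],b[0]:b[1]]=m[b[2]:b[3],b[0]:b[1]]
    k=max(cv2.findContours(z,0,1)[0],key=cv2.contourArea); (u,v),r=cv2.minEnclosingCircle(k); return u,v,r
for n,a in(('blue',((100,120,60),(125,255,255),(130,200,10,75))),('green',((40,90,60),(85,255,255),(280,340,160,215)))):
    u,v,r=c(*a); print(n,u,v,r,onz(K,E,u,v,.095))
for n,p in(('wide',(.6318,.0219,.098)),('slim',(.457,.0028,.093)),('red1top',(.5028,-.0813,.093)),('mixcorner',(.3807,-.1907,.03)),('cup rim',(.536,.2086,.027))):
    print(n,proj(K,E,np.array(p)))
```

```text
cam (array([ 0.52247785, -0.0561015 ,  0.38343271]), array([-0.25657806,  0.18116702, -0.94956077]))
blue 165.5 43.5 29.908292770385742 [0.63072223 0.01754596 0.095     ]
green 310.0992126464844 187.02919006347656 17.720455169677734 [ 0.46048947 -0.00148268  0.095     ]
wide [159.14816437  45.34307747]
slim [308.83944189 191.868965  ]
red1top [352.61821475  95.694968  ]
mixcorner [493.25161727 124.62264278]
cup rim [136.16024417 225.69658702]
```

Run:
```python
from h import *
im,K,E=cam('wrist'); o=robot.get_obs(); p=np.array(o['position']); M=R.from_quat(o['tool_rot']).as_matrix()
print('cam',ray(K,E,320,200)[0],'f',K[0,0])
f=K[0,0]; print('range from width',f*.031/63)
for n,q in (('slim',(.457,.0028)),('avg',(.4585,.001))):
  for z in(0,.03,.058,.065,.093): print(n,z,proj(K,E,np.array([*q,z])).round(1),'depth',round(-(E@[*q,z,1])[2],4), 'halfwidth48/31px',f*.024/-(E@[*q,z,1])[2],f*.0155/-(E@[*q,z,1])[2])
for k in(.011,-.008):
  for s in(-1,1):
    print(k,s,[proj(K,E,p+M[:,2]*k+M[:,1]*s*.0152+M[:,0]*a).round(1).tolist() for a in(-.0095,.0095)])
b=cv2.resize(im[130:310,220:420],None,fx=4,fy=3.3,interpolation=2); save('g3.png',b)
```

```text
cam [ 0.54742092 -0.06778734  0.20745748] f 317.6798111983324
range from width 0.1563186372563223
slim 0 [315.1 204.1] depth 0.237 halfwidth48/31px 32.172339144067614 20.77796903054367
slim 0.03 [315.  226.1] depth 0.2104 halfwidth48/31px 36.241973275500854 23.4062744070943
slim 0.058 [314.8 252.2] depth 0.1855 halfwidth48/31px 41.09355332417743 26.53958652186459
slim 0.065 [314.8 259.9] depth 0.1793 halfwidth48/31px 42.516433066673414 27.45852968889325
slim 0.093 [314.6 296.7] depth 0.1545 halfwidth48/31px 49.35172063557445 31.8729862438085
avg 0 [315.8 201.4] depth 0.2359 halfwidth48/31px 32.31636774896084 20.87098750453721
avg 0.03 [315.7 223.1] depth 0.2093 halfwidth48/31px 36.424847777091195 23.524380856038064
avg 0.058 [315.7 249. ] depth 0.1845 halfwidth48/31px 41.32882537183903 26.69153305264604
avg 0.065 [315.7 256.6] depth 0.1783 halfwidth48/31px 42.76832988823538 27.621213052818685
avg 0.093 [315.7 293.2] depth 0.1534 halfwidth48/31px 49.69144563343473 32.092391971593266
0.011 -1 [[292.4, 242.0], [291.7, 215.4]]
0.011 1 [[337.8, 242.0], [338.4, 215.5]]
-0.008 -1 [[290.2, 255.6], [289.4, 226.9]]
-0.008 1 [[339.8, 255.7], [340.6, 227.0]]
```

View pics/g3.png

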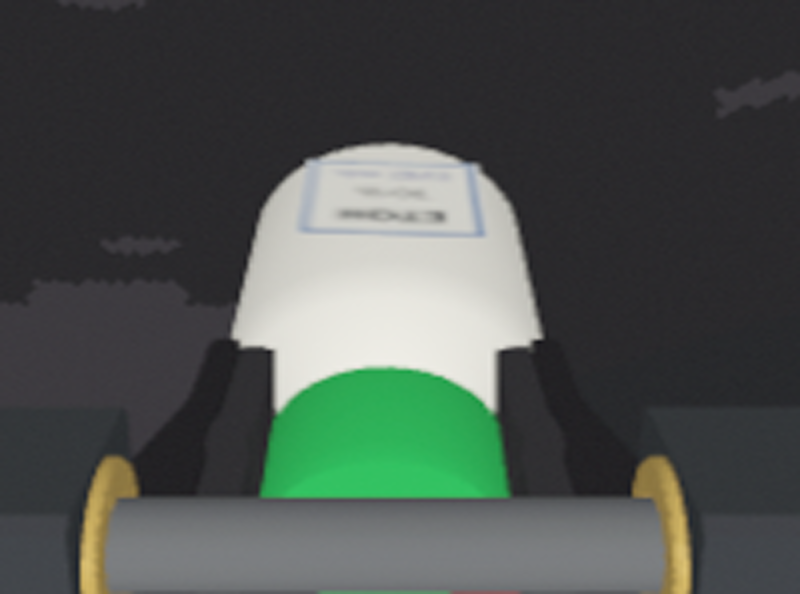

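The picture shows the fingertips at about crop (272,345) and (498,350), beside the green cap and above the shoulder. The 30.5 mm width matches the 31 mm cap. So the tips stand roughly 30 mm higher than the stated tool frame implies, and the bottle hasn't moved. I'll open and go down another 28 mm, which by the nominal numbers still clears the bench.

Emit:
move_arm --moves "0 0 0 0 0 0 1; 0 0 0 0 0 0 1; 0 0 0 0 0 0 1; 0 0 0 0 0 0 1; 0 0 0 0 0 0 1; 0 0 0 0 0 0 1; 0 0 0 0 0 0 1; 0 0 0 0 0 0 1; 0 0 0 0 0 0 1"

```text
time: 5.65
position: [0.4575, 0.0023, 0.0424]
tool_rot: [0.943, -0.322, -0.082, -0.028]
ft_force: [0.0, 0.0, 0.3]
grip_width: 0.0859
grip_force: 0.0
```

Emit:
move_arm --moves "0.01 0 0.07 0 0 0 1; 0.02 0 0.14 0 0 0 1; 0.04 0 0.21 0 0 0 1; 0.05 0 0.28 0 0 0 1; 0.05 0 0.28 0 0 0 1; 0.05 0 0.28 0 0 0 1"

```text
time: 6.25
position: [0.4573, 0.0023, 0.0136]
tool_rot: [0.943, -0.322, -0.082, -0.028]
ft_force: [-0.2, -0.2, -0.0]
grip_width: 0.0869
grip_force: 0.0
```

Emit:
move_arm --moves "0 0 0 0 0 0 0.3; 0 0 0 0 0 0 0.3; 0 0 0 0 0 0 0.3; 0 0 0 0 0 0 0.3; 0 0 0 0 0 0 0.3; 0 0 0 0 0 0 0.3; 0 0 0 0 0 0 0.3; 0 0 0 0 0 0 0.3; 0 0 0 0 0 0 0.3; 0 0 0 0 0 0 0.3" --squeeze 20

```text
time: 7.25
position: [0.4576, 0.0022, 0.014]
tool_rot: [0.943, -0.322, -0.082, -0.028]
ft_force: [-0.0, 0.2, 0.9]
grip_width: 0.0469
grip_force: 20.0
```

Run:
```python
from h import *
im,K,E=cam('wrist'); im2,_,_=cam('scene'); o=robot.get_obs(); print(o['position'],o['grip_width'],o['grip_force'],o['ft_force'],o['time'])
save('g4.png',np.hstack([cv2.resize(im[130:310,220:420],(400,360)),cv2.resize(im2[160:240,290:380],(400,360),interpolation=2)]))
```

```text
[0.45759515 0.00222819 0.01403201] 0.047306747050002956 19.999975143000484 [1.10253517 0.60924307 1.37414741] 7.35
```

It now holds the body at about 47 mm with 20 N. Next I'll lift, move it over the cup and turn it to the carrier's heading.

Emit:
move_arm --moves "-0.04 0 -0.2 0 0 0 0.3; -0.07 0 -0.4 0 0 0 0.3; -0.1 0 -0.6 0 0 0 0.3; -0.14 0 -0.8 0 0 0 0.3; -0.17 0 -0.98 0 0 0 0.3; -0.17 0 -0.98 0 0 0 0.3" --squeeze 25

```text
time: 7.95
position: [0.4592, 0.0018, 0.1149]
tool_rot: [0.943, -0.322, -0.079, -0.028]
ft_force: [0.7, -0.9, -1.1]
grip_width: 0.047
grip_force: 25.0
```

Emit:
move_arm --moves "-0.05 -0.18 0.01 0 0 0 0.3; -0.1 -0.36 0.02 0 0 0 0.3; -0.16 -0.54 0.03 0 0 0 0.3; -0.21 -0.71 0.04 0 0 0 0.3"

```text
time: 8.35
position: [0.4836, 0.0722, 0.1118]
tool_rot: [0.943, -0.322, -0.083, -0.028]
ft_force: [0.2, -0.2, -1.3]
grip_width: 0.0465
grip_force: 25.0
```

Run:
```python
from h import *
d=np.load('wrist.npz'); print('cup w1',onz(d['K'],d['E'],137,223,.027))
im,K,E=cam('wrist'); 
im2,_,_=cam('scene'); o=robot.get_obs(); print(o['position'],o['grip_width'],o['grip_force'],o['ft_force'],o['time'])
print(proj(K,E,np.array([.5365,.21,.027])),proj(K,E,np.array([.4825,.2225,.12])))
save('g5.png',np.hstack([cv2.resize(im,(400,400)),im2[140:310,230:400].repeat(2,0).repeat(2,1)[:400][:, :340] if 0 else cv2.resize(im2[120:300,230:400],(378,400))]))
```

```text
cup w1 [0.53780831 0.20516689 0.027     ]
[0.48399933 0.0729553  0.1118741 ] 0.04701762086859594 25.000463859178126 [ 0.73787368 -0.73981255 -0.60975333] 8.45
[162.35255996 221.21432195] [155.08085136 346.23869985]
```

View pics/g5.png

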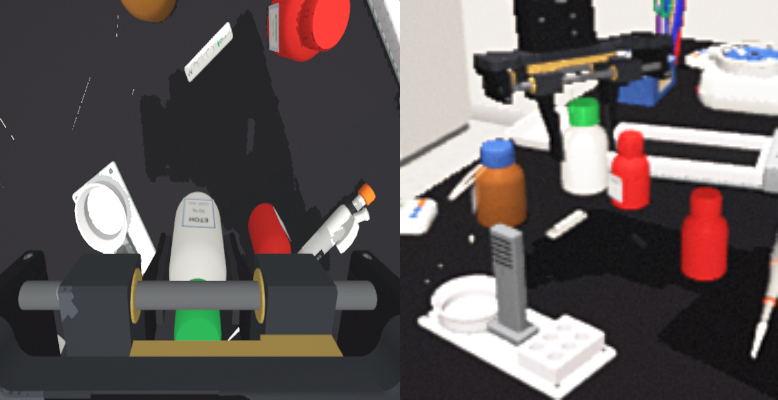

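The bottle is held upright with the fingers on its body. In the wrist view the cup rim is near full-image (165,208), roughly 10 px off my prediction of (162,221), so I'll refine the cup position numerically.

Run:
```python
from h import *
def fit(im,K,E,b,z,thr=150):
    g=cv2.cvtColor(im,cv2.COLOR_RGB2GRAY)[b[2]:b[3],b[0]:b[1]]
    m=(g>thr).astype(np.uint8)*255
    c=max(cv2.findContours(m,0,1)[0],key=cv2.contourArea)[:,0]+[b[0],b[2]]
    return c
im,K,E=cam('wrist'); 
g=cv2.cvtColor(im,cv2.COLOR_RGB2GRAY)
print(g[160:260:4,166].tolist()); print(g[205,105:225:4].tolist())
for p in((165,207),(165,212)): print(onz(K,E,*p,.027).round(4))
# unoccluded plate corner far tip
print('corner px (113*1.6,163)',onz(K,E,113*1.6,163,.008).round(4))
d=np.load('top.npz'); t=cv2.cvtColor(d['im'],cv2.COLOR_RGB2GRAY)
print(t[178:216:1,243].tolist()); print(t[197,222:264].tolist())
```

```text
[54, 56, 179, 255, 218, 191, 229, 255, 255, 255, 255, 255, 255, 255, 255, 255, 255, 255, 242, 186, 251, 254, 231, 255, 49]
[55, 54, 55, 54, 240, 233, 228, 226, 147, 255, 255, 255, 255, 255, 255, 255, 255, 255, 255, 255, 255, 255, 255, 205, 154, 215, 242, 255, 103, 55]
[0.5451 0.1973 0.027 ]
[0.5417 0.2014 0.027 ]
corner px (113*1.6,163) [0.5644 0.1648 0.008 ]
[54, 53, 55, 96, 187, 230, 219, 200, 196, 249, 253, 253, 253, 253, 253, 253, 253, 253, 253, 253, 253, 253, 253, 253, 253, 253, 253, 253, 253, 251, 227, 233, 245, 130, 171, 158, 108, 116]
[57, 58, 56, 58, 63, 132, 250, 209, 208, 214, 156, 253, 253, 253, 253, 253, 253, 253, 253, 253, 253, 253, 253, 253, 253, 253, 253, 253, 253, 253, 253, 253, 228, 219, 242, 195, 243, 107, 59, 56, 58, 55]
```

Run:
```python
from h import *
d=np.load('top.npz')
for z in(.008,.02): print(z,onz(d['K'],d['E'],243,197.2,z).round(4))
im,K,E=cam('wrist')
for z in(.008,.02): print(z,onz(K,E,168,209,z).round(4))
p=np.array([[.5804,.2451],[.5647,.1666],[.4009,.2782],[.3848,.2019]]);
for y in(-10.8,-11.5,-12.2): print(p.mean(0)+.056*np.array([np.cos(np.radians(y)),np.sin(np.radians(y))]))
o=robot.get_obs();M=R.from_quat(o['tool_rot']).as_matrix(); tgt=np.array([.5385,.2085,.1118]); print('shift',(M.T@(tgt-o['position'])*10).round(3),'zaxis',M[2].round(3),o['position'])
```

```text
0.008 [0.5382 0.2127 0.008 ]
0.02 [0.5361 0.2104 0.02  ]
0.008 [0.5391 0.2104 0.008 ]
0.02 [0.5407 0.2011 0.02  ]
[0.53770809 0.21245665]
[0.53757578 0.2117854 ]
[0.53743529 0.21111581]
shift [-0.394 -1.422  0.07 ] zaxis [-0.173  0.001 -0.985] [0.48335141 0.07147338 0.11209757]
```

Emit:
move_arm --moves "-0.05 -0.18 0.01 0 0 0 0.3; -0.1 -0.36 0.02 0 0 0 0.3; -0.16 -0.54 0.03 0 0 0 0.3; -0.21 -0.72 0.04 0 0 0 0.3"

```text
time: 8.95
position: [0.5109, 0.141, 0.1122]
tool_rot: [0.943, -0.323, -0.082, -0.028]
ft_force: [-0.1, 0.4, -1.0]
grip_width: 0.047
grip_force: 25.0
```

Emit:
move_arm --moves "-0.04 -0.14 0.01 -0.01 0 -0.06 0.3; -0.08 -0.29 0.02 -0.021 0 -0.12 0.3; -0.13 -0.43 0.03 -0.031 0 -0.18 0.3; -0.17 -0.58 0.04 -0.042 0 -0.24 0.3; -0.21 -0.72 0.04 -0.052 0 -0.295 0.3; -0.21 -0.72 0.04 -0.052 0 -0.295 0.3; -0.21 -0.72 0.04 -0.052 0 -0.295 0.3; -0.21 -0.72 0.04 -0.052 0 -0.295 0.3"

```text
time: 9.75
position: [0.5377, 0.2102, 0.112]
tool_rot: [0.992, -0.095, -0.087, -0.007]
ft_force: [-0.3, 0.2, -0.9]
grip_width: 0.0472
grip_force: 25.0
```

Run:
```python
from h import *
o=robot.get_obs();M=R.from_quat(o['tool_rot']).as_matrix(); print(o['position'],M.round(3),o['grip_width'],o['time'])
print((M.T@(np.array([.538,.2118,.0235])-o['position'])*10).round(3))
im,K,E=cam('scene'); hsv=cv2.cvtColor(im,cv2.COLOR_RGB2HSV); m=cv2.inRange(hsv,(40,90,40),(85,255,255)); m[:,:230]=0; m[:,360:]=0;m[:100]=0; m[300:]=0
c=max(cv2.findContours(m,0,1)[0],key=cv2.contourArea); M2=cv2.moments(c); u,v=M2['m10']/M2['m00'],M2['m01']/M2['m00']
print('cap',u,v,cv2.boundingRect(c),'pred',proj(K,E,np.array([o['position'][0],o['position'][1],o['position'][2]-.014+.085])))
```

```text
[0.53768037 0.21018124 0.1120435 ] [[ 0.967 -0.189 -0.171]
 [-0.186 -0.982  0.031]
 [-0.174  0.002 -0.985]] 0.047214153600921 9.75
[ 0.154 -0.018  0.872]
cap 255.70802315963604 187.712158808933 (248, 180, 17, 16) pred [255.41954767 187.13852681]
```

Emit:
move_arm --moves "0.03 -0.02 0.17 0 0 0 0.3; 0.06 -0.02 0.34 0 0 0 0.3; 0.09 -0.02 0.5 0 0 0 0.3; 0.12 -0.02 0.65 0 0 0 0.3; 0.13 -0.02 0.73 0 0 0 0.3; 0.14 -0.02 0.8 0 0 0 0.3; 0.15 -0.02 0.87 0 0 0 0.3; 0.15 -0.02 0.87 0 0 0 0.3; 0.15 -0.02 0.87 0 0 0 0.3"

```text
time: 10.7
position: [0.5388, 0.2135, 0.0243]
tool_rot: [0.992, -0.093, -0.086, -0.008]
ft_force: [0.1, -0.3, -0.1]
grip_width: 0.0474
grip_force: 25.0
```

Run:
```python
from h import *
o=robot.get_obs(); print(o['position'],o['grip_width'],o['ft_force'],o['time'])
im,K,E=cam('scene'); save('g6.png',cv2.resize(im[170:310,210:350],(560,560),interpolation=2))
```

```text
[0.53878124 0.21351982 0.02434168] 0.047411465165538694 [ 0.07403248 -0.31191057 -0.087207  ] 10.7
```

View pics/g6.png

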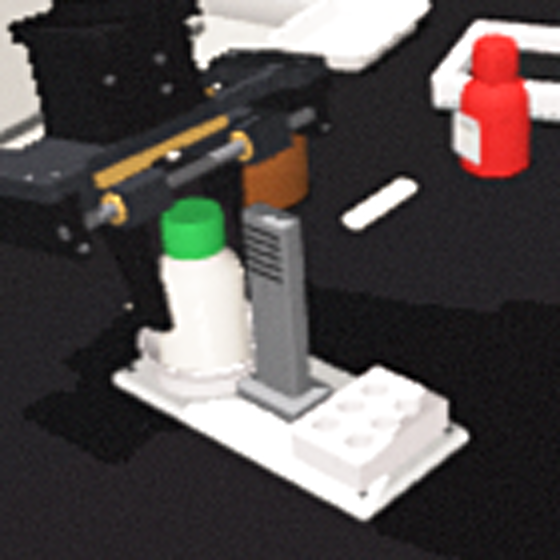

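The bottle is inside the cup ring at crop (205,370), clear of the tab at (270,310). I'll settle it, release and rise.

Emit:
move_arm --moves "0.01 0 0.08 0 0 0 0.3; 0.02 0 0.14 0 0 0 0.3; 0.02 0 0.14 0 0 0 0.65; 0.02 0 0.14 0 0 0 1; 0.02 0 0.14 0 0 0 1; 0.02 0 0.14 0 0 0 1; 0.02 0 0.14 0 0 0 1; 0.02 0 0.14 0 0 0 1; 0.02 0 0.14 0 0 0 1; 0.02 0 0.14 0 0 0 1; 0.02 0 0.14 0 0 0 1"

```text
time: 11.85
position: [0.5381, 0.2135, 0.0099]
tool_rot: [0.992, -0.093, -0.086, -0.008]
ft_force: [0.5, -0.3, -0.2]
grip_width: 0.0868
grip_force: 0.0
```

Emit:
move_arm --moves "-0.04 0 -0.2 0 0 0 1; -0.07 0 -0.4 0 0 0 1; -0.11 0 -0.65 0 0 0 1; -0.17 0 -0.98 0 0 0 1; -0.17 0 -0.98 0 0 0 1"

```text
time: 12.35
position: [0.5416, 0.2142, 0.1137]
tool_rot: [0.992, -0.093, -0.082, -0.009]
ft_force: [1.0, 0.8, 0.4]
grip_width: 0.0869
grip_force: 0.0
```

Emit:
move_arm --moves "-0.07 0 -0.4 0 0 0 1; -0.14 0 -0.8 0 0 0 1; -0.14 0 -0.8 0 0.11 0 1; -0.14 0 -0.8 0 0.11 0 1; -0.14 0 -0.8 0 0.11 0 1; -0.14 0 -0.8 0 0.11 0 1"

```text
time: 12.95
position: [0.5382, 0.2135, 0.1896]
tool_rot: [0.996, -0.094, -0.002, 0.001]
ft_force: [0.5, 0.3, 0.2]
grip_width: 0.087
grip_force: 0.0
```

Run:
```python
from h import *
o=robot.get_obs();M=R.from_quat(o['tool_rot']).as_matrix(); print(o['position'],M.round(3),o['time'])
im,K,E=cam('wrist'); np.savez('w2.npz',im=im,K=K,E=E)
hsv=cv2.cvtColor(im,cv2.COLOR_RGB2HSV); m=cv2.inRange(hsv,(40,90,60),(85,255,255))
c=max(cv2.findContours(m,0,1)[0],key=cv2.contourArea); print('cap w',cv2.minEnclosingCircle(c),'pred',proj(K,E,np.array([.538,.212,.101])))
im2,K2,E2=cam('scene'); np.savez('s2.npz',im=im2,K=K2,E=E2)
hsv=cv2.cvtColor(im2,cv2.COLOR_RGB2HSV); m=cv2.inRange(hsv,(40,90,40),(85,255,255)); m[:,:230]=0; m[:,360:]=0;m[:100]=0; m[300:]=0
c=max(cv2.findContours(m,0,1)[0],key=cv2.contourArea); M2=cv2.moments(c); print('cap s',M2['m10']/M2['m00'],M2['m01']/M2['m00'],'pred',proj(K2,E2,np.array([.538,.212,.093])))
for p in((.4827,.2229,.12),(.4827,.2229,.008)): print('tab',proj(K2,E2,np.array(p)),proj(K,E,np.array(p)))
# tab: dark/grey blob in scene
g=cv2.cvtColor(im2,cv2.COLOR_RGB2GRAY)
for r in(228,240,250): print(r,g[r,262:296].tolist())
```

```text
[0.53821911 0.21349432 0.18960747] [[ 0.982 -0.187 -0.003]
 [-0.187 -0.982 -0.001]
 [-0.003  0.001 -1.   ]] 12.95
cap w ((315.0, 187.40541076660156), 18.83514976501465) pred [316.86431194 193.33945185]
cap s 257.31971153846155 227.49278846153845 pred [258.64788363 227.01145289]
tab [276.90646091 223.50865938] [316.39451347 260.22755952]
tab [280.44005616 270.40622217] [316.1268694  214.77839797]
228 [133, 129, 114, 84, 34, 34, 28, 34, 46, 80, 103, 111, 102, 68, 54, 71, 101, 120, 132, 122, 117, 111, 104, 52, 33, 30, 34, 37, 36, 35, 34, 36, 32, 31]
240 [245, 244, 244, 241, 236, 232, 223, 203, 155, 57, 99, 122, 120, 121, 121, 115, 106, 83, 96, 133, 122, 113, 116, 97, 31, 18, 18, 18, 18, 18, 21, 21, 26, 35]
250 [246, 245, 244, 242, 238, 233, 227, 214, 198, 216, 230, 125, 114, 119, 117, 120, 120, 123, 126, 130, 133, 117, 112, 113, 97, 23, 16, 19, 24, 17, 23, 20, 23, 17]
```

The bottle stands in its cup: the cap is at scene (257,227), where (259,227) was predicted. The tab is where I expected it, so I'll shift over it and descend.

Emit:
move_arm --moves "-0.28 0.01 0 0 0 0 1; -0.56 0.01 0 0 0 0 1; -0.56 0.01 0.3 0 0 0 1; -0.56 0.01 0.6 0 0 0 1; -0.56 0.01 0.8 0 0 0 1; -0.56 0.01 1 0 0 0 1; -0.56 0.01 1 0 0 0 1"

```text
time: 13.75
position: [0.4815, 0.2222, 0.0875]
tool_rot: [0.996, -0.094, -0.004, 0.001]
ft_force: [-0.3, 0.3, -0.6]
grip_width: 0.0866
grip_force: 0.0
```

Emit:
move_arm --moves "0 0 0.1 0 0 0 1; 0 0 0.2 0 0 0 1; 0 0 0.28 0 0 0 1; 0 0 0.28 0 0 0 1; 0 0 0.28 0 0 0 1"

```text
time: 14.25
position: [0.4831, 0.223, 0.0627]
tool_rot: [0.996, -0.094, -0.0, 0.0]
ft_force: [-0.1, -0.2, -0.4]
grip_width: 0.0874
grip_force: 0.0
```

Run:
```python
from h import *
o=robot.get_obs(); p=np.array(o['position']);M=R.from_quat(o['tool_rot']).as_matrix(); print(p,M.round(3),o['ft_force'],o['time'])
im,K,E=cam('wrist'); im2,K2,E2=cam('scene')
print('tab top centre px',proj(K,E,np.array([.4827,.2229,.12])),proj(K2,E2,np.array([.4827,.2229,.12])), 'tcp axis',proj(K2,E2,p))
save('g7.png',np.hstack([cv2.resize(im[100:340,180:480],(400,320)),cv2.resize(im2[150:290,210:350],(400,400),interpolation=2)[:320]]))
```

```text
[0.48309954 0.22303808 0.0627489 ] [[ 0.982 -0.187 -0.   ]
 [-0.187 -0.982 -0.001]
 [-0.     0.001 -1.   ]] [-0.14353404 -0.24726313 -0.43083191] 14.25
tab top centre px [315.25667526 289.00158496] [276.90646091 223.50865938] tcp axis [278.56514742 248.18223045]
```

View pics/g7.png

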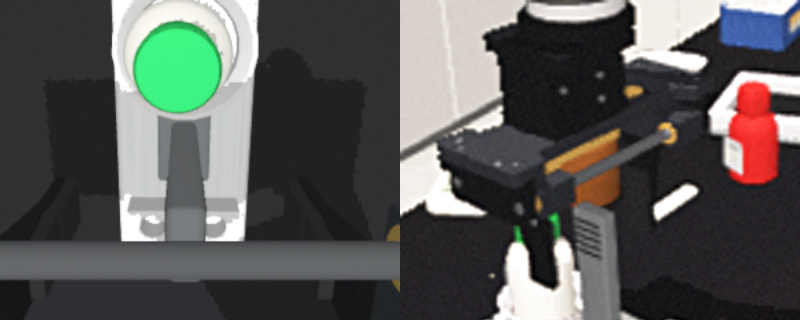

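Run:
```python
from h import *
o=robot.get_obs(); p=np.array(o['position']);M=R.from_quat(o['tool_rot']).as_matrix()
im,K,E=cam('scene')
for s in(-.0435,-.0585):
  for z in(.08,.1,.12): print(s,z,[proj(K,E,np.r_[p[:2],z]+M[:,1]*s+M[:,0]*a).round(1).tolist() for a in(-.0095,0,.0095)])
print('tab edges',[proj(K,E,np.array([.4827,.2229,.11])+M[:,1]*b+M[:,0]*a).round(1).tolist() for a in(-.015,.015) for b in(-.007,.007)])
g=cv2.cvtColor(im,cv2.COLOR_RGB2GRAY)
for r in range(222,262,3): print(r,g[r,244:290].tolist())
```

```text
-0.0435 0.08 [[265.5, 251.9], [262.0, 250.3], [258.7, 248.7]]
-0.0435 0.1 [[264.6, 243.0], [261.2, 241.4], [257.8, 239.9]]
-0.0435 0.12 [[263.8, 233.9], [260.3, 232.3], [256.9, 230.8]]
-0.0585 0.08 [[259.7, 255.4], [256.3, 253.7], [252.9, 252.0]]
-0.0585 0.1 [[258.8, 246.4], [255.3, 244.7], [251.9, 243.1]]
-0.0585 0.12 [[257.9, 237.2], [254.4, 235.6], [250.9, 234.0]]
tab edges [[280.2, 231.6], [285.2, 228.8], [269.4, 227.1], [274.4, 224.4]]
222 [25, 25, 22, 18, 23, 35, 71, 102, 83, 31, 24, 18, 23, 68, 127, 87, 41, 38, 41, 38, 42, 40, 41, 41, 41, 44, 66, 111, 107, 105, 102, 98, 101, 98, 102, 94, 69, 36, 25, 27, 31, 32, 38, 30, 36, 37]
225 [26, 21, 22, 25, 20, 24, 22, 31, 39, 25, 18, 25, 20, 24, 38, 46, 42, 51, 90, 137, 129, 72, 34, 36, 31, 33, 58, 109, 120, 122, 125, 123, 125, 124, 119, 113, 107, 109, 116, 119, 109, 42, 32, 35, 35, 40]
228 [40, 32, 34, 36, 32, 33, 31, 31, 19, 25, 22, 48, 74, 55, 21, 21, 25, 17, 32, 68, 116, 95, 39, 31, 34, 38, 47, 82, 103, 112, 100, 70, 55, 70, 98, 121, 128, 128, 115, 113, 103, 53, 33, 33, 32, 37]
231 [32, 36, 31, 34, 30, 43, 90, 130, 41, 14, 21, 24, 
[... 1653 characters left out ...]
16]
255 [243, 255, 245, 246, 247, 240, 243, 248, 250, 251, 251, 252, 252, 252, 252, 252, 251, 248, 250, 249, 244, 240, 239, 235, 228, 220, 201, 234, 255, 230, 123, 112, 117, 118, 119, 120, 121, 122, 131, 121, 116, 116, 101, 32, 17, 22]
258 [66, 242, 255, 246, 226, 185, 238, 246, 248, 250, 250, 251, 251, 251, 251, 251, 251, 250, 250, 248, 244, 241, 240, 234, 230, 223, 203, 185, 184, 191, 118, 114, 116, 116, 122, 121, 124, 123, 128, 129, 113, 114, 96, 50, 28, 12]
261 [255, 255, 255, 231, 232, 254, 255, 255, 246, 249, 251, 250, 251, 251, 252, 251, 252, 252, 251, 249, 248, 244, 238, 215, 218, 232, 210, 201, 199, 173, 124, 114, 120, 117, 119, 121, 119, 121, 127, 125, 114, 107, 111, 155, 209, 211]
```

The wrist view shows the bottle upright in the cup and the tab centred between the fingers at (185,180). The scene view puts the fingertips at z ≈ 0.087 m, so I'll go down 6 mm more, close at 50 N and lift.

Emit:
move_arm --moves "0 0 0.06 0 0 0 1; 0 0 0.06 0 0 0 1; 0 0 0.06 0 0 0 0; 0 0 0.06 0 0 0 0; 0 0 0.06 0 0 0 0; 0 0 0.06 0 0 0 0; 0 0 0.06 0 0 0 0; 0 0 0.06 0 0 0 0; 0 0 0.06 0 0 0 0; 0 0 0.06 0 0 0 0; 0 0 0.06 0 0 0 0; 0 0 0.06 0 0 0 0" --squeeze 50

```text
time: 15.6
position: [0.483, 0.2229, 0.0567]
tool_rot: [0.996, -0.094, -0.0, 0.001]
ft_force: [0.3, -3.7, 1.8]
grip_width: 0.0147
grip_force: 1.3
```

Emit:
move_arm --moves "0 0 0 0 0 0 0; 0 0 0 0 0 0 0; 0 0 0 0 0 0 0; 0 0 0 0 0 0 0; 0 0 0 0 0 0 0; 0 0 0 0 0 0 0"

```text
time: 16.2
position: [0.4829, 0.223, 0.0565]
tool_rot: [0.996, -0.094, -0.0, 0.0]
ft_force: [0.5, -0.1, -4.1]
grip_width: 0.0135
grip_force: 50.0
```

Emit:
move_arm --moves "0 0 -0.05 0 0 0 0; 0 0 -0.15 0 0 0 0; 0 0 -0.3 0 0 0 0; 0 0 -0.45 0 0 0 0; 0 0 -0.6 0 0 0 0; 0 0 -0.75 0 0 0 0; 0 0 -0.88 0 0 0 0; 0 0 -0.96 0 0 0 0; 0 0 -1 0 0 0 0; 0 0 -1 0 0 0 0"

```text
time: 17.2
position: [0.4833, 0.2231, 0.1573]
tool_rot: [0.996, -0.094, 0.0, 0.0]
ft_force: [-0.1, 0.1, -2.7]
grip_width: 0.0134
grip_force: 50.0
```

Emit:
move_arm --moves "0 0 -0.08 0 0 0 0; 0 0 -0.16 0 0 0 0; 0 0 -0.22 0 0 0 0; 0 0 -0.25 0 0 0 0; 0 0 -0.25 0 0 0 0"

```text
time: 17.7
position: [0.4835, 0.2232, 0.1823]
tool_rot: [0.996, -0.094, 0.0, 0.0]
ft_force: [-0.5, 0.2, -3.1]
grip_width: 0.0135
grip_force: 50.0
```

Run:
```python
from h import *
o=robot.get_obs(); M=R.from_quat(o['tool_rot']).as_matrix();print(o['position'],M.round(3),o['ft_force'],o['moment'],o['grip_width'],o['time'])
im,K,E=cam('scene'); hsv=cv2.cvtColor(im,cv2.COLOR_RGB2HSV)
m=cv2.inRange(hsv,(0,0,200),(180,60,255)); m[:,:210]=0;m[:,360:]=0;m[:170]=0;m[270:]=0
c=max(cv2.findContours(m,0,1)[0],key=cv2.contourArea); h=cv2.approxPolyDP(cv2.convexHull(c),2,True)[:,0]; print('hull',h.tolist())
up=o['position'][2]-.0565
for a in(-.092,.092):
  for b in(-.04,.04): print('plate pred',proj(K,E,np.array([.4827,.2229,.004+up])+M[:,0]*a+M[:,1]*b).round(1))
print('cap pred',proj(K,E,np.array([.538,.212,.093+up])))
m=cv2.inRange(hsv,(40,90,40),(85,255,255)); m[:,:230]=0; m[:,360:]=0;m[:100]=0; m[300:]=0
c=max(cv2.findContours(m,0,1)[0],key=cv2.contourArea); print('cap',cv2.boundingRect(c))
```

```text
[0.48349497 0.22317952 0.18229328] [[ 0.982 -0.187  0.001]
 [-0.187 -0.982 -0.   ]
 [ 0.001  0.    -1.   ]] [-0.50027399  0.2336277  -3.06791528] [0.05003069 0.0615732  0.00950604] 0.01353201275923799 17.7
hull [[210, 170], [261, 170], [319, 214], [325, 224], [298, 242], [210, 224]]
plate pred [297.9 242.6]
plate pred [326.  224.9]
plate pred [230.3 213.7]
plate pred [259.4 200.3]
cap pred [253.0712544  170.59819593]
cap (243, 164, 17, 16)
```

The loaded carrier hangs level with the bottle upright. I'll carry it to the mixer.

Emit:
move_arm --moves "0.02 0.1 0 0 0 0 0; 0.06 0.28 0 0 0 0 0; 0.1 0.48 0 0 0 0 0; 0.14 0.68 0 0 0 0 0; 0.18 0.87 0 0 0 0 0"

```text
time: 18.25
position: [0.484, 0.1327, 0.1814]
tool_rot: [0.996, -0.094, -0.001, 0.001]
ft_force: [0.7, 0.4, -3.8]
grip_width: 0.0133
grip_force: 50.0
```

Emit:
move_arm --moves "0.05 0.22 0 0 0 0 0; 0.09 0.43 0 0 0 0 0; 0.14 0.65 0 0 0 0 0; 0.18 0.87 0 0 0 0 0"

```text
time: 18.65
position: [0.4856, 0.0438, 0.1816]
tool_rot: [0.996, -0.094, -0.0, 0.001]
ft_force: [0.5, -0.9, -2.8]
grip_width: 0.0133
grip_force: 50.0
```

Emit:
move_arm --moves "0.05 0.22 0 0 0 0 0; 0.09 0.43 0 0 0 0 0; 0.14 0.65 0 0 0 0 0; 0.18 0.87 0 0 0 0 0"

```text
time: 19.05
position: [0.4869, -0.045, 0.1816]
tool_rot: [0.996, -0.094, -0.0, 0.001]
ft_force: [0.3, 0.3, -3.4]
grip_width: 0.0138
grip_force: 50.0
```

Emit:
move_arm --moves "0.05 0.22 0 0 0 0 0; 0.09 0.43 0 0 0 0 0; 0.14 0.65 0 0 0 0 0; 0.18 0.87 0 0 0 0 0"

```text
time: 19.45
position: [0.4882, -0.1337, 0.1816]
tool_rot: [0.996, -0.094, -0.001, 0.0]
ft_force: [-0.0, 0.4, -3.6]
grip_width: 0.0137
grip_force: 50.0
```

Emit:
move_arm --moves "0.05 0.22 0 0 0 -0.05 0; 0.09 0.43 0 0 0 -0.1 0; 0.14 0.65 0 0 0 -0.15 0; 0.17 0.8 0 0 0 -0.2 0; 0.18 0.87 0 0 0 -0.24 0; 0.18 0.87 0 0 0 -0.24 0; 0.18 0.87 0 0 0 -0.24 0; 0.18 0.87 0 0 0 -0.24 0"

```text
time: 20.25
position: [0.4898, -0.2205, 0.1818]
tool_rot: [0.996, 0.094, -0.001, -0.0]
ft_force: [-0.1, -0.5, -3.9]
grip_width: 0.0134
grip_force: 50.0
```

```bash
cat > w.py <<'E'
from h import *
o=robot.get_obs(); p=np.array(o['position']); M=R.from_quat(o['tool_rot']).as_matrix();print(p,M.round(3),o['ft_force'],o['grip_width'],o['time'])
im,K,E=cam('wrist'); np.savez('w3.npz',im=im,K=K,E=E)
hsv=cv2.cvtColor(im,cv2.COLOR_RGB2HSV)
m=cv2.inRange(hsv,(0,0,120),(180,60,255)); 
print('pred pocket corners (top estimate)',[proj(K,E,np.array(q)).round(0).tolist() for q in([.5821,-.1513,.03],[.6043,-.2503,.03],[.4022,-.2868,.03],[.3807,-.1907,.03])])
print('plate corners pred',[proj(K,E,np.r_[p[:2],p[2]-.0565+.008]+M[:,0]*a+M[:,1]*b).round(0).tolist() for a in(-.092,.092) for b in(-.04,.04)])
for n in('scene','top'):
    im2,K2,E2=cam(n); np.savez(n+'3.npz',im=im2,K=K2,E=E2); print(n,'pocket',[proj(K2,E2,np.array(q)).round(0).tolist() for q in([.5821,-.1513,.03],[.6043,-.2503,.03],[.4022,-.2868,.03],[.3807,-.1907,.03])],'plate',[proj(K2,E2,np.r_[p[:2],p[2]-.0565+.004]+M[:,0]*a+M[:,1]*b).round(0).tolist() for a in(-.092,.092) for b in(-.04,.04)])
print('shift to est',(M.T@(np.array([.4923,-.2198,p[2]])-p)*10).round(3),'yaw',np.degrees(np.arctan2(M[1,0],M[0,0])))
E
python3 w.py
```

```text
[ 0.489834   -0.22047705  0.18180118] [[ 0.982  0.188 -0.001]
 [ 0.188 -0.982 -0.   ]
 [-0.001 -0.    -1.   ]] [-0.09498534 -0.53499283 -3.94079502] 0.013443132622101167 20.25
pred pocket corners (top estimate) [[264.0, 74.0], [367.0, 70.0], [357.0, 258.0], [273.0, 260.0]]
plate corners pred [[269.0, 310.0], [362.0, 310.0], [257.0, 82.0], [374.0, 82.0]]
scene pocket [[322.0, 189.0], [330.0, 177.0], [394.0, 183.0], [391.0, 196.0]] plate [[390.0, 161.0], [394.0, 153.0], [326.0, 156.0], [333.0, 148.0]]
top pocket [[384.0, 182.0], [423.0, 174.0], [438.0, 254.0], [400.0, 261.0]] plate [[410.0, 255.0], [445.0, 249.0], [395.0, 177.0], [428.0, 171.0]]
shift to est [ 0.025 -0.002 -0.   ] yaw 10.814024967776229
```

Run:
```python
from h import *
d=np.load('w3.npz'); im,K,E=d['im'],d['K'],d['E']; g=cv2.cvtColor(im,cv2.COLOR_RGB2GRAY).astype(int)
p=np.array([.48983,-.22048,.1818]); M=np.array([[.982,.188],[.188,-.982]])
def loc(u,v,z=.03): return (M.T@(onz(K,E,u,v,z)[:2]-p[:2])*1000).round(1)
for r in(90,120,150,180):
    w=np.where(g[r,225:410]>110)[0]+225; print(r,w[0],w[-1],loc(w[0]-.5,r),loc(w[-1]+.5,r))
for c in(285,315,345):
    w=np.where(g[30:140,c]>110)[0]+30; print(c,w[:1],loc(c,w[0]-.5),g[w[0]-3:w[0]+32,c].tolist())
print(g[150,240:275].tolist(),g[150,355:392].tolist())
```

```text
90 259 378 [ 88.4 -56.8] [88.4 62.8]
120 261 376 [ 59.2 -56.3] [59.3 62.6]
150 262 374 [ 28.4 -56.9] [28.4 62.2]
180 264 372 [ -4.3 -56.4] [-4.2 61.9]
285 [62] [114.6 -29.6] [39, 40, 42, 163, 228, 245, 253, 254, 254, 254, 253, 253, 252, 246, 229, 201, 140, 80, 52, 71, 71, 72, 81, 160, 220, 240, 249, 255, 254, 253, 253, 250, 241, 228, 208]
315 [62] [114.7  -0.4] [40, 39, 39, 159, 226, 244, 252, 254, 254, 254, 253, 252, 252, 245, 229, 204, 144, 81, 51, 196, 253, 250, 240, 221, 192, 191, 190, 189, 189, 189, 188, 188, 186, 165, 187]
345 [62] [114.7  28.7] [39, 40, 40, 155, 223, 243, 251, 254, 254, 253, 252, 252, 251, 246, 229, 202, 148, 81, 51, 70, 68, 68, 67, 150, 217, 239, 247, 252, 251, 251, 245, 230, 209, 187, 178]
[40, 40, 40, 41, 41, 40, 42, 41, 39, 39, 40, 33, 27, 27, 26, 27, 25, 26, 26, 25, 28, 27, 214, 249, 250, 238, 216, 192, 171, 199, 212, 213, 183, 131, 116] [154, 197, 210, 210, 211, 211, 211, 211, 212, 212, 213, 219, 237, 251, 250, 248, 248, 244, 231, 167, 53, 41, 38, 37, 36, 37, 34, 36, 38, 42, 39, 32, 33, 36, 35, 35, 37]
```

The wrist view gives a pocket offset of about +2.7 mm in x and +2 mm in y (tool axes), with yaw aligned. I'll descend.

Emit:
move_arm --moves "0.03 0.02 0.05 0 0 0 0; 0.03 0.02 0.2 0 0 0 0; 0.03 0.02 0.35 0 0 0 0; 0.03 0.02 0.5 0 0 0 0; 0.03 0.02 0.6 0 0 0 0; 0.03 0.02 0.7 0 0 0 0; 0.03 0.02 0.78 0 0 0 0; 0.03 0.02 0.85 0 0 0 0; 0.03 0.02 0.92 0 0 0 0; 0.03 0.02 1 0 0 0 0; 0.03 0.02 1 0 0 0 0"

```text
time: 21.5
position: [0.493, -0.2221, 0.081]
tool_rot: [0.996, 0.094, -0.001, -0.0]
ft_force: [0.1, 0.5, -3.3]
grip_width: 0.0133
grip_force: 50.0
```

Emit:
move_arm --moves "0 0 0.03 0 0 0 0; 0 0 0.06 0 0 0 0; 0 0 0.09 0 0 0 0; 0 0 0.1 0 0 0 0; 0 0 0.1 0 0 0 0; 0 0 0.1 0 0 0 0"

```text
time: 22.1
position: [0.4937, -0.2226, 0.0721]
tool_rot: [0.996, 0.095, -0.0, 0.0]
ft_force: [1.0, -0.5, -3.3]
grip_width: 0.0141
grip_force: 50.0
```

Run:
```python
from h import *
o=robot.get_obs(); p=np.array(o['position']); M=R.from_quat(o['tool_rot']).as_matrix();print(p,o['ft_force'],o['moment'],o['grip_width'],o['time'])
im,K,E=cam('wrist'); g=cv2.cvtColor(im,cv2.COLOR_RGB2GRAY).astype(int)
hsv=cv2.cvtColor(im,cv2.COLOR_RGB2HSV); m=cv2.inRange(hsv,(40,90,60),(85,255,255))
c=max(cv2.findContours(m,0,1)[0],key=cv2.contourArea); print('cap',cv2.minEnclosingCircle(c))
def loc(u,v,z): return (M.T@(onz(K,E,u,v,z)-p)*1000).round(1)[:2]
pr=lambda a,b,z: proj(K,E,np.r_[p[:2],z]+M[:,0]*a+M[:,1]*b).round(0)
for a in(.03,.08):
  l,r=pr(a,-.06,.03),pr(a,.06,.03); print('row',l,pr(a,-.04,.022),pr(a,.04,.022),r); v=int(l[1]); print(g[v,int(l[0])-6:int(l[0])+34].tolist(),g[v,int(r[0])-34:int(r[0])+7].tolist())
print(pr(.112,.02,.03),pr(.092,.02,.022),g[10:90,int(pr(.1,.02,.03)[0])].tolist())
```

```text
[ 0.49370122 -0.22260202  0.07207948] [ 1.01183563 -0.54064132 -3.25927933] [-0.01503488  0.03912435  0.00893403] 0.014060764983142555 22.1
cap ((307.7824401855469, 152.31260681152344), 35.69607925415039)
row [232. 173.] [262. 170.] [369. 170.] [398. 173.]
[27, 26, 27, 27, 27, 25, 27, 26, 167, 210, 224, 242, 248, 249, 249, 249, 250, 250, 250, 250, 243, 232, 218, 188, 140, 119, 117, 103, 63, 30, 29, 30, 28, 30, 30, 30, 29, 86, 199, 233] [183, 184, 179, 172, 160, 101, 29, 29, 28, 31, 30, 29, 36, 98, 116, 117, 120, 139, 159, 169, 202, 243, 253, 253, 253, 252, 251, 249, 248, 247, 239, 227, 180, 87, 27, 25, 28, 26, 27, 26, 25]
row [226. 101.] [258. 100.] [372. 101.] [404. 101.]
[40, 39, 40, 38, 39, 38, 39, 40, 122, 211, 235, 245, 249, 249, 249, 250, 250, 251, 251, 252, 252, 246, 235, 224, 202, 159, 127, 119, 117, 92, 51, 43, 60, 64, 64, 64, 65, 65, 65, 65] [248, 239, 208, 133, 59, 58, 59, 59, 59, 58, 59, 92, 116, 125, 128, 141, 188, 220, 234, 245, 252, 254, 253, 253, 252, 250, 249, 248, 247, 244, 236, 224, 164, 58, 39, 39, 40, 40, 39, 40, 39]
[346.  49.] [344.  82.] [38, 39, 39, 41, 40, 39, 38, 39, 38, 37, 39, 39, 39, 40, 39, 40, 38, 39, 38, 39, 38, 39, 40, 39, 38, 39, 39, 38, 40, 39, 39, 39, 37, 38, 41, 39, 39, 38, 38, 39, 38, 96, 189, 233, 239, 246, 251, 251, 251, 251, 250, 250, 249, 249, 249, 249, 246, 235, 223, 207, 174, 126, 104, 76, 68, 68, 67, 66, 67, 66, 66, 67, 149, 214, 234, 243, 249, 251, 250, 248]
```

The plate sits inside the walls with dark gaps on the left, right and front. I'll set it down, release and rise.

Emit:
move_arm --moves "0 0 0.01 0 0 0 0; 0 0 0.015 0 0 0 0; 0 0 0.02 0 0 0 0; 0 0 0.02 0 0 0 0; 0 0 0.02 0 0 0 0"

```text
time: 22.65
position: [0.4937, -0.2226, 0.0704]
tool_rot: [0.996, 0.095, -0.0, 0.0]
ft_force: [-0.7, 0.5, 1.1]
grip_width: 0.0135
grip_force: 50.0
```

Emit:
move_arm --moves "0 0 0 0 0 0 0.3; 0 0 0 0 0 0 0.6; 0 0 0 0 0 0 0.9; 0 0 0 0 0 0 0.9; 0 0 0 0 0 0 0.9; 0 0 0 0 0 0 0.9; 0 0 0 0 0 0 0.9; 0 0 0 0 0 0 0.9; 0 0 0 0 0 0 0.9; 0 0 0 0 0 0 0.9; 0 0 0 0 0 0 0.9"

```text
time: 23.75
position: [0.4936, -0.2226, 0.07]
tool_rot: [0.996, 0.095, -0.0, 0.0]
ft_force: [0.3, 1.0, 0.0]
grip_width: 0.078
grip_force: 0.0
```

Emit:
move_arm --moves "0 0 -0.1 0 0 0 0.9; 0 0 -0.3 0 0 0 0.9; 0 0 -0.6 0 0 0 0.9; 0 0 -1 0 0 0 0.9; 0 0 -1 0 0 0 0.9; 0 0 -1 0 0 0 0.9; 0 0 -1 0 0 0 0.9"

```text
time: 24.45
position: [0.4929, -0.2219, 0.1695]
tool_rot: [0.996, 0.095, -0.001, -0.0]
ft_force: [0.4, 0.0, -0.5]
grip_width: 0.0784
grip_force: 0.0
```

Run:
```python
from h import *
o=robot.get_obs(); p=np.array(o['position']); M=R.from_quat(o['tool_rot']).as_matrix();print(p,o['ft_force'],o['grip_width'],o['time'])
c0=np.array([.4937,-.2226]); cup=c0+.056*M[:2,0]
for n in('wrist','scene'):
    im,K,E=cam(n); np.savez(n+'4.npz',im=im,K=K,E=E)
    hsv=cv2.cvtColor(im,cv2.COLOR_RGB2HSV); m=cv2.inRange(hsv,(40,90,40),(85,255,255)); 
    if n=='scene': m[:100]=0; m[250:]=0; m[:,:300]=0; m[:,420:]=0; m[:,:345]=m[:,:345]
    for c in cv2.findContours(m,0,1)[0]:
        if cv2.contourArea(c)>25: print(n,cv2.boundingRect(c))
    print('pred cap top/bottom',proj(K,E,np.r_[cup,.115]),proj(K,E,np.r_[cup,.084]))
    print('plate far corners',[proj(K,E,np.r_[c0,.022]+M[:,0]*a+M[:,1]*b).round(0).tolist() for a in(-.092,.092) for b in(-.04,.04)])
```

```text
[ 0.49288777 -0.22193723  0.16954048] [ 0.39745531  0.02047395 -0.48154547] 0.07839544479876236 24.45
wrist (292, 108, 41, 43)
pred cap top/bottom [316.41532353 133.43372714] [316.37119697 129.11040529]
plate far corners [[282.0, 254.0], [351.0, 254.0], [276.0, 85.0], [357.0, 85.0]]
scene (335, 156, 11, 10)
scene (344, 115, 10, 13)
pred cap top/bottom [340.47095672 157.14967902] [340.42607065 166.95260547]
plate far corners [[387.0, 196.0], [390.0, 186.0], [325.0, 190.0], [333.0, 180.0]]
```

```bash
python3 -c "
from rig import robot
print(robot.hand_in())"
```

```text
the job is handed in; nothing more can be done
None
```

The slim bottle stands upright in the carrier's cup, the loaded carrier sits flat in the mixer pocket with the gripper clear, the wider bottle was never touched, and I handed the job in at about 24.5 s of the 72 s; no verdict was returned.

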